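Set the lathe tool post on its seat with the cutter at the red mark

ROBOT

A 6-joint arm with a two-finger parallel gripper is mounted at the origin on the work surface. World frame = base frame: x ahead of the robot, y to its left, z up, the work surface at z = 0. Lengths are in m, angles in rad, forces in N, time in s.
With the tool pointing down it reaches from about 0.35 to 0.725 m from the base axis. Payload 6 kg.
Tool frame: the origin (TCP) lies midway between the tips of the shut fingers; the grasp point (between the pads) lies 19 mm behind it; z points along the fingers, y is the direction in which the jaws open and shut (so a half turn about z gives the same grasp; the last joint's range is limited). The gripper opens to 85 mm and grips with 20 to 120 N. Pads are 22 mm wide; open, the fingers measure 114 mm over their backs; the gripper's body (76 mm by 85 mm) begins 54 mm behind the grasp point. The pads swing forward as they close: fully open they stand 13 mm farther back than shut.
Start: joints at [1.586, 0.04, 0.085, 0, -1.615, -0.334], TCP at [0.188, 0.57, 0.231] pointing down, gripper open.
Joint ranges: [-2.56, 2.56], [-1.29, 2.01], [-1.08, 1.49], [-3.29, 1.98], [-2.81, -0.18], [-2.99, 2.99]. Speed limits (rad/s): [2.57, 2.57, 3.01, 3.14, 3.14, 3.14].

INTERFACE

Orientations are given as a rotation vector (axis times angle).
In Python, from workcell import * gives the robot as it stands.
- The arm moves only by the tool carry_out, never from a script. Its argument "rows" is a list of rows, each a list of 7 numbers: the turn, a rotation vector about the world's x, y, z in rad, then the shift along the world's x, y, z in m, then the finger opening in m, from 0 to 0.0854. In form: [[rx, ry, rz, tx, ty, tz, claw], ...]. A call has exactly 8 rows; each row shifts and turns the commanded pose from where the row before left it; what a row does not reach is not made up. A row lasts 1/10 s, in which the tool goes at most 50 mm and 8.59 degrees, less where a joint would pass 70% of its speed; a pose out of reach is approached as far as the arm can. A call with a gripper value outside its range is refused whole. The fingers move at their own pace and stop on an object; "grip_force" is the grip in N (left out, the last holds). Time passes only in rows, so rows that do not move let the fingers close, or fill a call up. It gives the time, the measured TCP pose, the force and the opening at its end, in the units of the state.
- state(): the state, without advancing time (a new reading comes with each control period).
- grab_frame(name): name is "scene" or "top"; returns the picture (480x640x3 uint8, red, green, blue); there is no depth.
- calibration(name): a dict with "camera_matrix" (3x3 intrinsics, pixels), "k1" (the pictures are not rectified: a ray, as slopes to the right and down, at radius r is drawn at 1 + k1 r^2 times it, then the intrinsics apply), "eye" and "rotation" of the camera in the world. Camera axes: x right, y down, z forward; pixel columns grow to the right and rows downward; lengths in m; the calibration is good to about 2 mm. A picture is of the moment at which its call begins. calibration takes no time and is no camera call.
- finish_job(): hands the job in, once; it reports no verdict.
The state is a dict: "t": time; "qpos": joint angles; "qd": joint speeds; "joint_torque": joint torques, N m; "tcp_pos": TCP position; "tcp_rot": TCP orientation; "ft_force": force on the tool from outside, world axes, zero at the start; "wrist_torque": the same for the moment, N m; "gripper_width": opening from 0.0 (shut) to 1.0 (fully open).
Only numpy, scipy, OpenCV 4.12 (cv2) and the standard library are available. Lean on these libraries where they do the work, as an engineer would, in place of code of your own. Each camera call takes 0.05 s, during which the arm holds its last target. There are 200 camera calls.

TASK

Take the black tool post with the gold-tipped cutter and set it down gently, upright, in the middle of the round steel seat on the slide, with its cutter pointing at the red mark. Leave the silver tool post with the round bar where it stands.

Things in the scene. Friction and masses are not known exactly. Their poses are not given: they have to be found in the camera images.
- tool_post: Loose black lathe tool post, about 0.3 to 0.6 kg: an upright square block 44 x 44 mm and 50 mm high with a small steel nut (22 mm wide, 10 mm high) on top. A square steel cutter with a gold-coloured tip sticks out of its +x face, 14 mm wide, 26 to 38 mm above the underside, reaching 54 mm from the centre. The +y and -y faces are free for the fingers. Origin: centre of the underside; z up. It starts upright on the bench (height 0).
- cutter_tip (a point): Tip of the black tool post's gold-tipped cutter, 54 mm along the post's +x axis from its centre and 32 mm above its underside.
- slide: Fixed slide on the bench: grey block 160 x 104 mm, 25 mm high, carrying in its middle a flat round steel seat 96 mm in diameter, whose top is 33 mm above the bench. Origin: on the bench under the centre of the seat; z up. The red mark, a bar 27 x 10 mm, lies on the block beside the seat, 50 to 77 mm from the centre along the slide's +x axis. A low crank handle (top below 30 mm) is at the -x end, reaching 110 mm from the centre.
- boring_post: Loose silver tool post, not to be used: block of the same size as the black one, with a dark round bar 12 mm in diameter out of its +x face, reaching 56 mm from the centre. Origin: centre of the underside; z up. It stands on the bench at least 130 mm from the black one, centre to centre.
There are look-alikes about, which are no part of the job. Leave any orange or pink look-alike of the tool_post alone.

How it is judged:
At the end, for the whole second after the job is handed in: The black tool post stands at rest and upright on the round seat, its centre within 16 mm of the seat's centre and its cutter pointing towards the red mark within about 12 degrees; the silver tool post is within 30 mm of where it started (horizontal distance between tool_post and slide below 0.016 m and angle between the x axis of tool_post and the x axis of slide, either way round below 0.22 rad and x of cutter_tip in the frame of slide above 0.03 m and z of tool_post in the frame of slide between 0.029 and 0.037 m and angle between tool_post's own z axis and vertical below 0.08 rad and linear speed of tool_post below 0.02 m/s and distance of boring_post from where it was at the start of the episode below 0.03 m); the robot touches nothing.
It fails at once if the black tool post is let go more than 20 mm above the seat (contact force between the fingers and tool_post below 0.05 N and horizontal distance between tool_post and slide below 0.06 m and z of tool_post in the frame of slide above 0.053 m).
It fails at once if the silver tool post is moved 30 mm or more (distance of boring_post from where it was at the start of the episode above 0.03 m).
It also fails if it takes over 32 s, if anything falls off the work surface, if the arm or the gripper's body presses on something with over 40 N, if the wrist force passes 120 N, or if a joint passes its speed limit or range.

## Working session

There is one attempt and no reset: what is moved stays moved. The work goes in short steps, Python scripts to look and compute and a tool call to move; the robot and the scene stay as the last step left them, time stands still between calls to the robot, and variables do not carry over. Pictures are saved under pics/ and viewed, about 8 in all and at most 12, crops included, and the job is handed in when it is done.

Besides the shell and the picture viewer there is one more tool, called after ">>>" by a JSON object that holds its "name" and its "arguments". carry_out: Moves the arm, as the interface text tells. Its arguments: {"type":"object","properties":{"rows":{"type":"array"},"grip_force":{"type":"number"}},"required":["rows"]}

```bash
ls; mkdir -p pics
python3 - <<'E'
from workcell import *
import cv2
for n in("scene","top"):
    f=grab_frame(n); cv2.imwrite(f"pics/{n}0.png",f[:,:,::-1]); print(n,calibration(n))
print(state())
E
```

```text
pics
scene {'camera_matrix': array([[466.33970424,   0.        , 323.01088245],
       [  0.        , 466.33970424, 239.5603282 ],
       [  0.        ,   0.        ,   1.        ]]), 'k1': -0.08548691518207788, 'eye': array([0.74955531, 0.48943109, 0.65647547]), 'rotation': array([-0.66348164, -2.69150428,  1.01568983])}
top {'camera_matrix': array([[512.10972095,   0.        , 312.70815503],
       [  0.        , 512.10972095, 239.97514726],
       [  0.        ,   0.        ,   1.        ]]), 'k1': 0.0494979432429654, 'eye': array([0.32058862, 0.01264638, 0.86967098]), 'rotation': array([-2.15446081,  2.06258274, -0.20930301])}
{'t': 0.1, 'qpos': array([ 1.58568441e+00,  4.07368333e-02,  8.38851346e-02, -4.03921731e-04,
       -1.61552598e+00, -3.33729274e-01]), 'qd': array([ 0.0004287 , -0.00154595,  0.00267475,  0.00019272, -0.0007827 ,
       -0.00050522]), 'joint_torque': array([-5.47331379e-03, -3.69339180e+01,  3.48277581e+01,  6.95170507e+00,
       -4.63940742e-03, -6.98292837e-07]), 'tcp_pos': array([0.18790259, 0.56948847, 0.23037399]), 'tcp_rot': array([ 3.10015314e+00, -4.98429981e-01, -1.93371519e-04]), 'ft_force': array([-0.66040502, -1.23819015,  0.01461451]), 'wrist_torque': array([ 0.05711236, -0.02815018,  0.02778304]), 'gripper_width': 0.9992535625754512}
```

View pics/scene0.png

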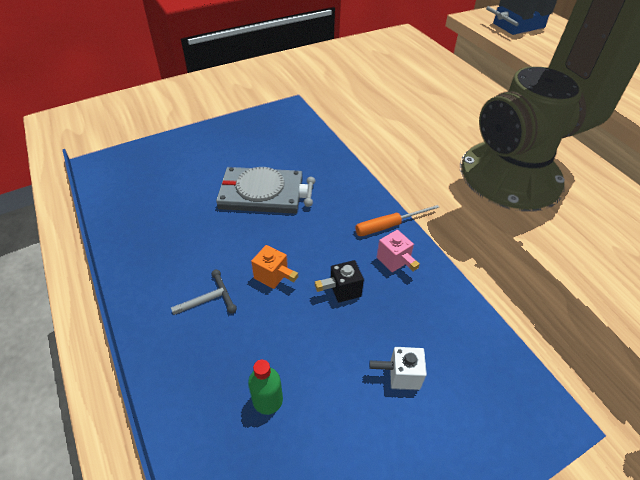

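View pics/top0.png

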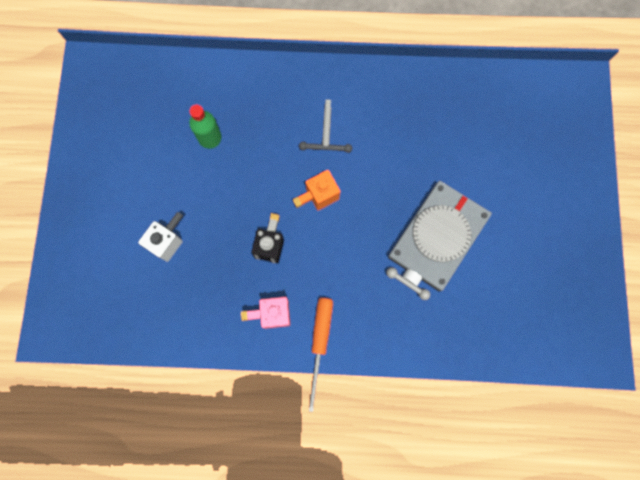

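The scene and top pictures show four posts:

| Post | Scene pixel | Top pixel | Notes |
|---|---|---|---|
| Black | (347,280) | (268,243) | gold tip at (318,286) scene, (274,217) top |
| Silver | (408,368) | (160,240) | round bar |
| Orange | (270,265) | (322,190) | look-alike |
| Pink | (396,250) | (274,312) | look-alike |

The slide is at (260,185) in scene and (442,234) in top, with its red mark at (228,183) and (462,203). The black post fits the description because it is the only black block with a gold-tipped square cutter. I'll confirm that in an enlarged crop and take pixels from the same picture.

Run:
```python
import cv2,numpy as np
s=cv2.imread('pics/scene0.png');t=cv2.imread('pics/top0.png')
def c(im,x,y,w,h,k): return cv2.resize(im[y:y+h,x:x+w],(w*k,h*k),interpolation=cv2.INTER_CUBIC)
a=c(s,305,250,66,60,6)   # 396x360
b=c(t,238,205,66,60,6)
d=c(s,200,155,132,66,3);e=c(t,380,170,132,66*2,3)[:396]
out=np.vstack([np.hstack([a,b]),np.hstack([d,c(t,380,175,132,66,3)])])
cv2.imwrite('pics/crop1.png',out);print(out.shape)
```

```text
(558, 792, 3)
```

View pics/crop1.png

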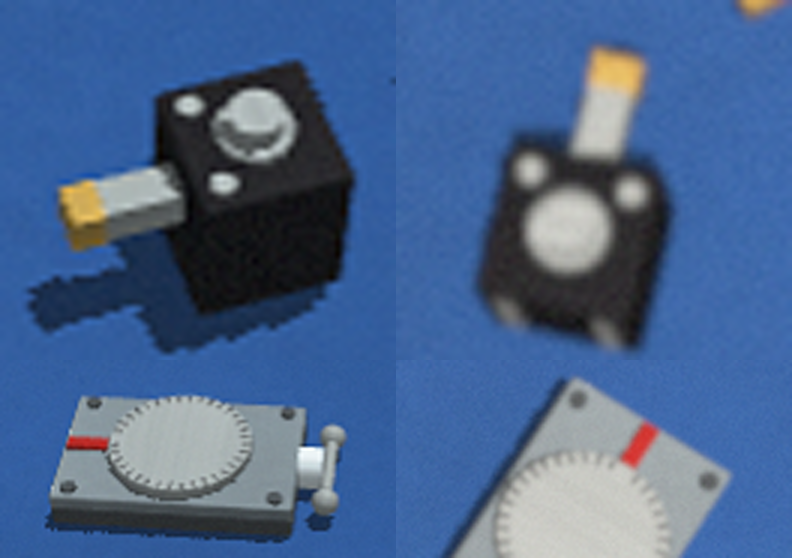

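The crop confirms the black block with a gold-tipped square cutter. In scene the tip is at crop (82,215) and the nut at (257,115). In top the tip is at (617,70) and the nut at (569,230). The red mark lies on the slide's far-left side in scene and upper right in top. Next I'll triangulate and fit the poses.

```bash
cat > h.py <<'E'
import numpy as np,cv2
from scipy.optimize import least_squares
from scipy.spatial.transform import Rotation as R
from workcell import *
C={n:calibration(n) for n in("scene","top")}
def proj(n,P):
    c=C[n];Rw=R.from_rotvec(c['rotation']).as_matrix().T
    return cv2.projectPoints(np.atleast_2d(P).astype(float),cv2.Rodrigues(Rw)[0],-Rw@c['eye'],c['camera_matrix'],np.array([c['k1'],0,0,0]))[0][:,0]
def tri(ps,pt):
    r=least_squares(lambda X:np.r_[(proj('scene',X)-ps)[0],(proj('top',X)-pt)[0]],[.45,0,.03]);return r.x,np.abs(r.fun).max()
def fit(obs,x0):  # obs: (cam,local pt,px); unknown x,y,z,yaw
    def f(v):
        return np.concatenate([(proj(n,R.from_euler('z',v[3]).apply(p)+v[:3])[0]-q) for n,p,q in obs])
    r=least_squares(f,x0,loss='soft_l1');return r.x,f(r.x).reshape(-1,2)
E
cat > m.py <<'E'
from h import *
def S(x,y):return np.array([305+(x+.5)/6-.5,250+(y+.5)/6-.5])
def T(x,y):return np.array([238+(x-396+.5)/6-.5,205+(y+.5)/6-.5])
def S2(x,y):return np.array([200+(x+.5)/3-.5,155+(y-360+.5)/3-.5])
def T2(x,y):return np.array([380+(x-396+.5)/3-.5,175+(y-360+.5)/3-.5])
np.set_printoptions(precision=4,suppress=True)
for n,a,b in[("dotL",S(223,184),T(530,170)),("dotR",S(189,105),T(631,191)),("nut",S(258,115),T(569,230)),("tip top",S(80,184),T(617,50)),
 ("slide corner far-y",S2(82,397),T2(732,474)),("slide corner +y",S2(53,500),T2(572,378)),("seat",S2(180,445),np.array([442,233.5])),("red out",S2(68,443),T2(650,428))]:print(n,*tri(a,b))
h=.022
o=[("scene",[h,h,.05],S(190,214)),("scene",[h,-h,.05],S(157,96)),("scene",[-h,-h,.05],S(302,62)),("scene",[-h,h,.05],S(352,180)),
("scene",[h,h,0],S(203,312)),("scene",[-h,h,0],S(343,275)),("top",[h,h,.05],T(516,133)),("top",[h,-h,.05],T(668,165)),
("top",[0,0,.058],T(569,230)),("top",[.054,0,.038],T(618,48)),("scene",[.054,0,.038],S(81,184))]
v,r=fit(o,[.4,.1,0,0]);print("post",v,"\n",r.T)
o=[("scene",[.08,.052,.025],S2(53,500)),("scene",[.08,-.052,.025],S2(82,397)),("scene",[-.08,-.052,.025],S2(306,407)),("scene",[-.08,.052,.025],S2(296,523)),
("top",[.08,.052,.025],T2(572,378)),("top",[.08,-.052,.025],T2(732,474)),("top",[0,0,.033],np.array([442,233.5])),("scene",[0,0,.033],S2(180,443)),("scene",[.077,0,.026],S2(68,443)),("top",[.077,0,.026],T2(650,428))]
v,r=fit(o,[.35,-.2,0,-.5]);print("slide",v,"\n",r.T)
E
python3 m.py
```

```text
dotL [0.5002 0.1104 0.0493] 0.04470610130448449
dotR [0.4953 0.0826 0.0495] 0.04596313005640695
nut [0.4826 0.0982 0.0553] 0.008699103695960275
tip top [0.5345 0.0899 0.0465] 0.8342212518359702
slide corner far-y [ 0.558  -0.2777  0.0211] 0.2878065759272772
slide corner +y [ 0.6114 -0.1881  0.0203] 0.4515226795979004
seat [ 0.5175 -0.193   0.0259] 0.08541014584392315
red out [ 0.5833 -0.232   0.0235] 0.2714949218816116
post [ 0.484   0.0987 -0.0007 -0.1945] 
 [[ 2.0341 -0.7103  0.028   0.7314 -1.4125 -0.2551 -0.6813 -0.0935 -0.4278
   0.6977 -2.825 ]
 [-0.2676 -1.2028 -1.2218 -0.7477  0.8851  0.9989  0.2343  1.0489 -1.0965
   1.0093  3.0159]]
slide [ 0.5168 -0.192  -0.0046 -0.5426] 
 [[-0.9197 -0.4616  0.1363 -0.9511  0.166  -0.1769 -0.1616  0.4914  0.696
  -0.3053]
 [-0.289   0.1512  0.1895 -4.0741 -0.0542  0.0668  0.0014 -0.0662  0.8306
   0.4562]]
```

Measured poses:
- **Post:** about (0.484, 0.098), yaw −0.19, top measured at 49 mm, as it should be.
- **Slide:** about (0.517, −0.193), yaw −0.54. Its heights read about 5 mm low, which is acceptable for now.

Moving above the post.

>>> {"name": "carry_out", "arguments": {"rows": [[0,0,0.008,0.0185,-0.0295,0,0.085],[0,0,0.008,0.0185,-0.0295,0,0.085],[0,0,0.008,0.0185,-0.0295,0,0.085],[0,0,0.008,0.0185,-0.0295,0,0.085],[0,0,0.008,0.0185,-0.0295,0,0.085],[0,0,0.008,0.0185,-0.0295,0,0.085],[0,0,0.008,0.0185,-0.0295,0,0.085],[0,0,0.008,0.0185,-0.0295,0,0.085]], "grip_force": 40}}

```text
t: 0.9
tcp_pos: [0.3364, 0.3324, 0.2309]
tcp_rot: [3.116, -0.398, -0.0]
ft_force: [0.1, 0.4, -0.9]
gripper_width: 0.997
```

>>> {"name": "carry_out", "arguments": {"rows": [[0,0,0.008,0.0185,-0.0295,0,0.085],[0,0,0.008,0.0185,-0.0295,0,0.085],[0,0,0.008,0.0185,-0.0295,0,0.085],[0,0,0.008,0.0185,-0.0295,0,0.085],[0,0,0.008,0.0185,-0.0295,0,0.085],[0,0,0.008,0.0185,-0.0295,0,0.085],[0,0,0.008,0.0185,-0.0295,0,0.085],[0,0,0.008,0.0185,-0.0295,0,0.085]]}}

```text
t: 1.7
tcp_pos: [0.4844, 0.0964, 0.2309]
tcp_rot: [3.127, -0.299, -0.001]
ft_force: [0.4, 0.2, 0.8]
gripper_width: 0.998
```

>>> {"name": "carry_out", "arguments": {"rows": [[0,0,0,0,0.0015,-0.02,0.085],[0,0,0,0,0,-0.02,0.085],[0,0,0,0,0,-0.02,0.085],[0,0,0,0,0,-0.02,0.085],[0,0,0,0,0,-0.02,0.085],[0,0,0,0,0,-0.02,0.085],[0,0,0,0,0,-0.02,0.085],[0,0,0,0,0,0,0.085]]}}

```text
t: 2.5
tcp_pos: [0.4821, 0.0985, 0.0878]
tcp_rot: [3.124, -0.299, -0.008]
ft_force: [-0.7, -0.5, 0.3]
gripper_width: 0.993
```

Run:
```python
from h import *
a=grab_frame('scene')[200:350,240:440,::-1];b=grab_frame('top')[170:320,170:370,::-1]
k=lambda i:cv2.resize(i,None,fx=2,fy=2,interpolation=cv2.INTER_CUBIC)
cv2.imwrite('pics/g1.png',cv2.resize(np.hstack([k(a),k(b)]),(800,300)))
s=state();print(s['tcp_pos'],s['tcp_rot'],s['ft_force'])
```

```text
[0.48403397 0.09906522 0.0915606 ] [ 3.12650904e+00 -2.98999247e-01 -1.83744995e-04] [ 0.18135396 -0.33721372  0.05544774]
```

View pics/g1.png

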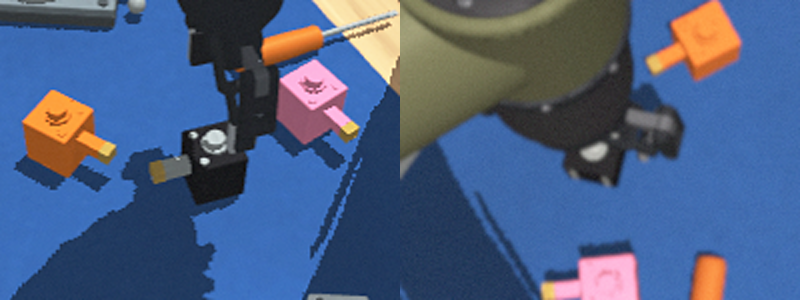

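Run:
```python
from h import *
c=np.array([.484,.099,.104]);j=R.from_euler('z',-.19).apply([0,.05,0])
for p in(c+j,c-j,c,[.484,.099,.06]):
    print((proj('scene',p)[0]-[240,200])*2,(proj('top',p)[0]-[170,170])*2+[400,0])
```

```text
[239.96869244 149.3659056 ] [522.78277514 116.64091568]
[197.43122866  55.1473822 ] [649.42631602 146.16075514]
[217.79885734 100.23614981] [585.95560866 131.36322339]
[214.55190502 135.22686968] [591.35299976 142.97990139]
```

The picture shows the near finger tip at (240,150) and the far one at (205,50), on either side of the nut at (214,135). All three agree with the projection, so I'm descending and closing.

>>> {"name": "carry_out", "arguments": {"rows": [[0,0,0,0,0,-0.0115,0.085],[0,0,0,0,0,-0.0115,0.085],[0,0,0,0,0,-0.0115,0.085],[0,0,0,0,0,-0.0115,0.085],[0,0,0,0,0,-0.0115,0.085],[0,0,0,0,0,-0.0115,0.085],[0,0,0,0,0,-0.0115,0.085],[0,0,0,0,0,0,0.085]]}}

```text
t: 3.4
tcp_pos: [0.4829, 0.0987, 0.0085]
tcp_rot: [3.126, -0.299, -0.005]
ft_force: [0.3, -0.0, -0.0]
gripper_width: 0.991
```

>>> {"name": "carry_out", "arguments": {"rows": [[0,0,0,0,0,0,0.06],[0,0,0,0,0,0,0.055],[0,0,0,0,0,0,0.05],[0,0,0,0,0,0,0.045],[0,0,0,0,0,0,0.035],[0,0,0,0,0,0,0.03],[0,0,0,0,0,0,0.03],[0,0,0,0,0,0,0.03]], "grip_force": 50}}

```text
t: 4.2
tcp_pos: [0.4845, 0.0996, 0.0114]
tcp_rot: [-3.127, 0.299, -0.002]
ft_force: [-1.5, 0.8, 3.9]
gripper_width: 0.513
```

Gripped: the opening reads 43.8 mm against 44 mm expected. Lifting.

>>> {"name": "carry_out", "arguments": {"rows": [[0,0,0,0,0,0.005,0.03],[0,0,0,0,0,0.015,0.03],[0,0,0,0,0,0.02,0.03],[0,0,0,0,0,0.02,0.03],[0,0,0,0,0,0.02,0.03],[0,0,0,0,0,0.02,0.03],[0,0,0,0,0,0.01,0.03],[0,0,0,0,0,0,0.03]]}}

```text
t: 5.0
tcp_pos: [0.4841, 0.0993, 0.121]
tcp_rot: [-3.127, 0.299, -0.0]
ft_force: [-0.2, 0.7, -6.0]
gripper_width: 0.507
```

>>> {"name": "carry_out", "arguments": {"rows": [[0,0,-0.025,0.002,-0.01,0,0.03],[0,0,-0.025,0.002,-0.02,0,0.03],[0,0,-0.025,0.002,-0.02,0,0.03],[0,0,-0.025,0.002,-0.02,0,0.03],[0,0,-0.025,0.002,-0.02,0,0.03],[0,0,-0.025,0.002,-0.02,0,0.03],[0,0,-0.025,0.002,-0.02,0,0.03],[0,0,-0.025,0.002,-0.02,0,0.03]]}}

```text
t: 5.8
tcp_pos: [0.499, -0.0521, 0.1187]
tcp_rot: [3.08, -0.613, -0.005]
ft_force: [0.2, 0.5, -5.7]
gripper_width: 0.511
```

>>> {"name": "carry_out", "arguments": {"rows": [[0,0,-0.025,0.002,-0.02,0,0.03],[0,0,-0.025,0.002,-0.02,0,0.03],[0,0,-0.025,0.002,-0.02,0,0.03],[0,0,-0.025,0.002,-0.02,0,0.03],[0,0,-0.025,0.002,-0.02,0,0.03],[0,0,-0.025,0.002,-0.02,0,0.03],[0,0,0,0.002,-0.015,0,0.03],[0,0,0,0.002,-0.006,0,0.03]]}}

```text
t: 6.6
tcp_pos: [0.5152, -0.1932, 0.1192]
tcp_rot: [3.026, -0.841, -0.004]
ft_force: [0.6, -0.5, -6.3]
gripper_width: 0.508
```

Run:
```python
from h import *
S=grab_frame('scene')[:,:,::-1];T=grab_frame('top')[:,:,::-1]
cv2.imwrite('pics/Sp.png',S);cv2.imwrite('pics/Tp.png',T)
k=lambda i:cv2.resize(i,None,fx=3,fy=3,interpolation=cv2.INTER_CUBIC)
cv2.imwrite('pics/p1.png',np.hstack([k(S[90:240,200:333]),k(T[150:300,370:503])]))
s=state();print(s['tcp_pos'],s['tcp_rot'],s['ft_force'],s['gripper_width'],s['t'])
```

```text
[ 0.5156486  -0.19237416  0.11969153] [ 3.02671141e+00 -8.40714122e-01 -2.72239826e-03] [ 0.36310462  0.40540778 -5.87309789] 0.5096826021634412 6.7
```

View pics/p1.png

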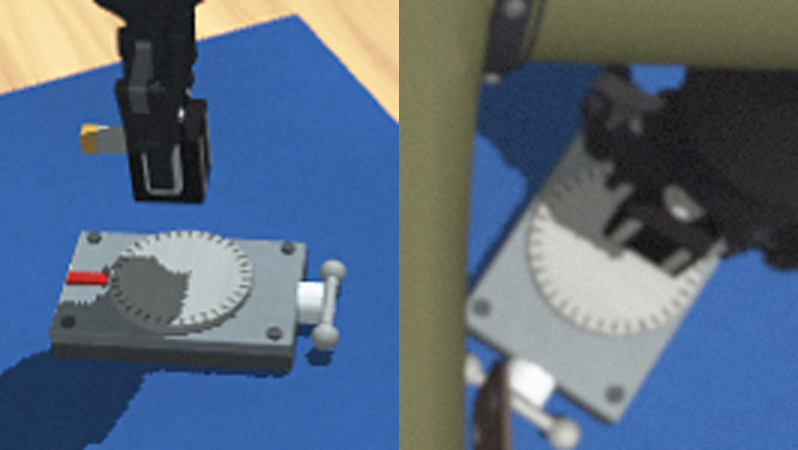

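The post hangs level above the seat. The cutter tip, at crop (88,138) in scene, points toward the red mark at (85,278). Tool yaw is −0.542 against the slide's −0.54. Lowering to just above the seat.

>>> {"name": "carry_out", "arguments": {"rows": [[0,0,0,0.0014,-0.0006,-0.005,0.03],[0,0,0,0,0,-0.012,0.03],[0,0,0,0,0,-0.013,0.03],[0,0,0,0,0,-0.013,0.03],[0,0,0,0,0,-0.012,0.03],[0,0,0,0,0,-0.01,0.03],[0,0,0,0,0,-0.004,0.03],[0,0,0,0,0,0,0.03]]}}

```text
t: 7.5
tcp_pos: [0.5171, -0.1923, 0.051]
tcp_rot: [3.027, -0.839, -0.002]
ft_force: [0.2, 0.7, -5.8]
gripper_width: 0.509
```

>>> {"name": "carry_out", "arguments": {"rows": [[0,0,0,0,0,-0.001,0.03],[0,0,0,0,0,-0.001,0.03],[0,0,0,0,0,-0.001,0.03],[0,0,0,0,0,-0.001,0.03],[0,0,0,0,0,0,0.03],[0,0,0,0,0,0,0.03],[0,0,0,0,0,0,0.03],[0,0,0,0,0,0,0.03]]}}

```text
t: 8.3
tcp_pos: [0.5175, -0.1923, 0.0478]
tcp_rot: [3.027, -0.839, 0.0]
ft_force: [-0.6, -0.3, -6.1]
gripper_width: 0.511
```

Run:
```python
from h import *
S=grab_frame('scene')[:,:,::-1];T=grab_frame('top')[:,:,::-1]
cv2.imwrite('pics/Sq.png',S);cv2.imwrite('pics/Tq.png',T)
k=lambda i:cv2.resize(i,None,fx=3,fy=3,interpolation=cv2.INTER_CUBIC)
cv2.imwrite('pics/p2.png',np.hstack([k(S[90:240,200:333]),k(T[150:300,370:503])]))
s=state();print(s['tcp_pos'],s['tcp_rot'],s['ft_force'],s['gripper_width'],s['t'])
```

```text
[ 0.51743773 -0.19237428  0.04778313] [ 3.02730386e+00 -8.39162972e-01  6.53671172e-05] [ 0.44506786 -0.43151561 -6.06221051] 0.5084071929501494 8.4
```

View pics/p2.png

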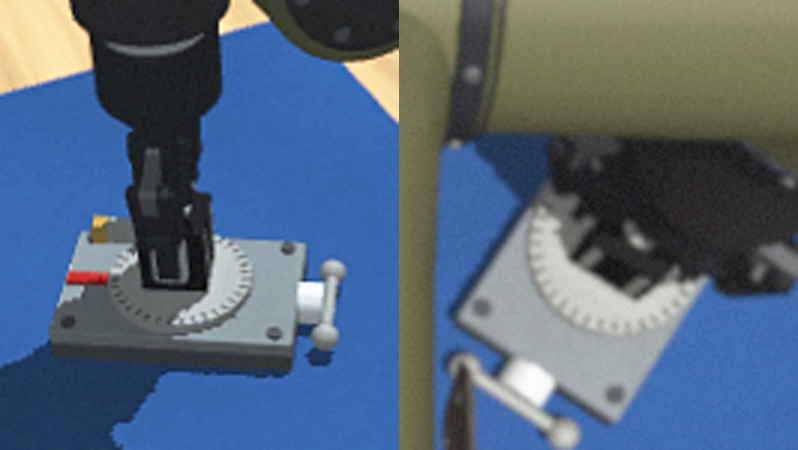

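The post is over the seat's middle, with its base near crop (175,288), and the gold tip at (100,228) is above the red mark. There is no contact yet, so I'm continuing in 0.5–1 mm steps.

>>> {"name": "carry_out", "arguments": {"rows": [[0,0,0,0,0,-0.0005,0.03],[0,0,0,0,0,-0.0005,0.03],[0,0,0,0,0,-0.0005,0.03],[0,0,0,0,0,-0.0005,0.03],[0,0,0,0,0,-0.0005,0.03],[0,0,0,0,0,-0.0005,0.03],[0,0,0,0,0,0,0.03],[0,0,0,0,0,0,0.03]]}}

```text
t: 9.2
tcp_pos: [0.5174, -0.1924, 0.0448]
tcp_rot: [3.027, -0.839, 0.0]
ft_force: [-0.4, -0.7, -5.5]
gripper_width: 0.508
```

>>> {"name": "carry_out", "arguments": {"rows": [[0,0,0,0,0,-0.0005,0.03],[0,0,0,0,0,-0.0005,0.03],[0,0,0,0,0,-0.0005,0.03],[0,0,0,0,0,0,0.03],[0,0,0,0,0,0,0.03],[0,0,0,0,0,0,0.03],[0,0,0,0,0,0,0.03],[0,0,0,0,0,0,0.03]]}}

```text
t: 10.0
tcp_pos: [0.5176, -0.1924, 0.0445]
tcp_rot: [3.027, -0.839, 0.001]
ft_force: [-4.3, 2.4, 4.0]
gripper_width: 0.504
```

There is contact: Fz went from −6 to +4 N at z 0.0445, the height expected for the seat. Opening and backing straight up.

>>> {"name": "carry_out", "arguments": {"rows": [[0,0,0,0,0,0,0.046],[0,0,0,0,0,0,0.05],[0,0,0,0,0,0,0.06],[0,0,0,0,0,0,0.07],[0,0,0,0,0,0,0.085],[0,0,0,0,0,0,0.085],[0,0,0,0,0,0,0.085],[0,0,0,0,0,0,0.085]]}}

```text
t: 10.8
tcp_pos: [0.5175, -0.1923, 0.0433]
tcp_rot: [3.027, -0.839, 0.0]
ft_force: [-0.4, -0.3, 0.8]
gripper_width: 0.996
```

>>> {"name": "carry_out", "arguments": {"rows": [[0,0,0,0,0,0.006,0.085],[0,0,0,0,0,0.012,0.085],[0,0,0,0,0,0.018,0.085],[0,0,0,0,0,0.02,0.085],[0,0,0,0,0,0.02,0.085],[0,0,0,0,0,0.02,0.085],[0,0,0,0,0,0.02,0.085],[0,0,0,0,0,0.01,0.085]]}}

```text
t: 11.6
tcp_pos: [0.5182, -0.1927, 0.1727]
tcp_rot: [-3.027, 0.839, -0.006]
ft_force: [0.4, 0.3, 0.4]
gripper_width: 0.997
```

>>> {"name": "carry_out", "arguments": {"rows": [[0,0,0,0,0.015,0,0.085],[0,0,0,0,0.03,0,0.085],[0,0,0,0,0.03,0,0.085],[0,0,0,0,0.03,0,0.085],[0,0,0,0,0.03,0,0.085],[0,0,0,0,0.03,0,0.085],[0,0,0,0,0.03,0,0.085],[0,0,0,0,0.015,0,0.085]]}}

```text
t: 12.4
tcp_pos: [0.5168, 0.0201, 0.1685]
tcp_rot: [3.028, -0.836, -0.002]
ft_force: [0.7, 0.4, 0.4]
gripper_width: 0.992
```

Run:
```python
from h import *
S=grab_frame('scene')[:,:,::-1];T=grab_frame('top')[:,:,::-1]
cv2.imwrite('pics/Sr.png',S);cv2.imwrite('pics/Tr.png',T)
k=lambda i:cv2.resize(i,None,fx=3,fy=3,interpolation=cv2.INTER_CUBIC)
z=np.vstack([np.hstack([k(S[115:240,200:333]),k(T[175:300,370:503])]),cv2.resize(np.hstack([S,T]),(798,220))])
cv2.imwrite('pics/r1.png',z);print(z.shape)
s=state();print(s['tcp_pos'],s['ft_force'],s['gripper_width'],s['t'])
```

```text
(595, 798, 3)
[0.51698312 0.01951919 0.16859475] [-0.63585531 -0.20799063 -0.0035021 ] 0.9968609784584759 12.5
```

View pics/r1.png

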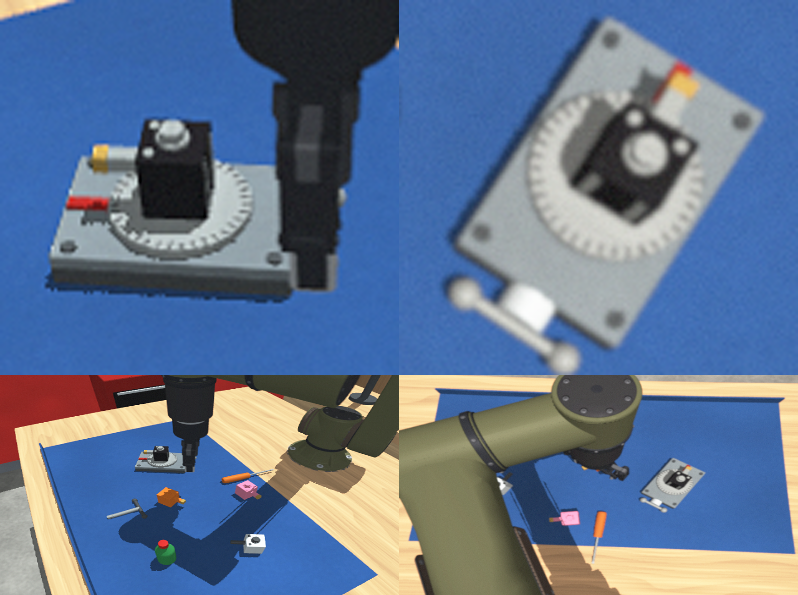

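The post stands upright on the seat with its cutter over the red mark, and the silver post is where it was. I'll check numerically with the dots, nut and mark in both views.

Run:
```python
from h import *
np.set_printoptions(precision=4,suppress=True)
S=lambda x,y:np.array([200+(x-1)/3,115+(y-1)/3]);T=lambda x,y:np.array([370+(x-400)/3,175+(y-1)/3])
P={}
for n,a,b in[("dotL",S(148,153),T(636,117)),("dotR",S(151,126),T(682,146)),("nut",S(173,135),T(645,154)),("tip",S(100,147),T(685,71))]:
    P[n],e=tri(a,b);print(n,P[n],e)
d=P['dotL']-P['dotR'];print('yaw',np.arctan2(-d[0],d[1]))
c=np.array([.517,-.1925]);print('nut off mm',(P['nut'][:2]-c)*1e3)
d=P['tip']-P['nut'];print('yaw tip',np.arctan2(d[1],d[0]))
```

```text
dotL [ 0.5369 -0.19    0.0807] 0.28079763840725036
dotR [ 0.5234 -0.2148  0.0796] 0.49607005394983616
nut [ 0.5166 -0.1939  0.0848] 0.21952683670252782
tip [ 0.5627 -0.216   0.0776] 1.460062570467187
yaw -0.501631756487364
nut off mm [-0.3975 -1.3608]
yaw tip -0.4473245937057267
```

```bash
python3 -c "
from workcell import *
print(finish_job())"
```

```text
the job is handed in; nothing more can be done
None
```

I set the black tool post down on the middle of the round seat with its cutter pointing at the red mark, backed the arm clear and handed the job in at about 12.5 s. The hand-in gives no verdict, so what follows is from my own last checks.

- **Grip and set-down:** I gripped the post by its free faces (opening 43.8 mm against 44 mm expected). Seat contact came at the expected height, with Fz going from −6 to +4 N, and only then did I release it.
- **Position:** the nut measured about 1.5 mm from the seat's centre. The top of the post was at about 80 mm where 83 mm is expected, consistent with the slightly low heights I measured all along near the slide.
- **Direction:** the checks disagree a little. The tool yaw at release was −0.54 rad, the post's two top screws gave −0.50 and the cutter tip gave −0.45 from a coarse pick. The slide measured −0.54, so the worst case is 0.09 rad off, within the 0.22 allowed.
- **Upright and untouched:** the post looks upright in both views, and the silver post looks unmoved in the pictures, though I did not measure it. The arm was clear of everything at the end.

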